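Unlock the wire-brush machine's guard with the isolation key

ROBOT

A 7-joint arm with a two-finger parallel gripper is mounted at the origin on the work surface. World frame = base frame: x ahead of the robot, y to its left, z up, the work surface at z = 0. Lengths are in m, angles in rad, forces in N, time in s.
With the tool pointing down it reaches from about 0.425 to 0.825 m from the base axis. Payload 3.6 kg.
Tool frame: the origin (TCP) lies where the fingers leave the gripper's body, on its centre line; the fingertips stand 73 mm ahead of it and the grasp point (between the pads) lies 54 mm ahead of it; x points along the fingers, y is the direction in which the jaws open and shut, and the axes are right-handed (so a half turn about x gives the same grasp; the last joint's range is limited). The gripper opens to 85 mm and grips with 20 to 120 N. Pads are 22 mm wide; open, the fingers measure 114 mm over their backs; the gripper's body (76 mm by 85 mm) begins 54 mm behind the grasp point. The pads swing forward as they close: fully open they stand 13 mm farther back than shut.
Start: joints at [1.171, 0.615, -0.013, 1.423, 0.008, 1.103, -0.04], TCP at [0.237, -0.605, 0.304] pointing down, gripper open.
Joint ranges: [-3.12, 3.12], [-0.3, 2.06], [-1.34, 1.32], [0.26, 2.42], [-1.36, 4.5], [0.01, 1.98], [-2.84, 2.84]. Speed limits (rad/s): [2.79, 2.79, 3.14, 3.14, 3.14, 3.14, 3.14].

INTERFACE

Orientations are given as a unit quaternion [x, y, z, w].
In Python, from station import arm, snapshot, camera_info, ticket gives the robot as it stands. Calls block until the motion is done:
- arm.movep(position, orientation): joint-space move of the TCP to a pose.
- arm.line_to(position, velocity=0.15, ori=None): straight line of the TCP; ori=None keeps the orientation; velocity is the mean speed in m/s.
- arm.move_j(angles): joint-space move.
- arm.move_gripper(opening, effort=None): opening from 0.0 (shut) to 1.0 (fully open); effort is the grip in N (None keeps the last); returns when the fingers have stopped.
- arm.pause(seconds).
- arm.ik(position, orientation): joint angles nearest the present ones, or None.
- snapshot(name): name is "scene" or "top"; returns the picture (420x560x3 uint8, blue, green, red); there is no depth.
- camera_info(name): a dict with "fx", "fy", "cx", "cy" (pixels), "dist_coeffs" ([k1, k2, p1, p2, k3] as OpenCV has them; the pictures are not rectified), "R" (3x3) and "t" (3): a world point X has camera coordinates R X + t. Camera axes: x right, y down, z forward; pixel columns grow to the right and rows downward; lengths in m; the calibration is good to about 2 mm. A picture is of the moment at which its call begins. camera_info takes no time and is no camera call.
A pose or a line that the arm cannot do raises arm.MotionError and nothing moves.
- ticket.finish_job(): hands the job in, once; it reports no verdict.
Readings, each from a call of its own:
- arm.read_time(): time.
- arm.read_joint_positions(): joint angles.
- arm.read_dq(): joint speeds.
- arm.read_effort(): joint torques, N m.
- arm.read_tool_pos(): TCP position.
- arm.read_eef_rot(): TCP orientation.
- arm.read_ft_force(): force on the tool from outside, world axes, zero at the start.
- arm.read_wrist_torque(): the same for the moment, N m.
- arm.read_opening(): opening from 0.0 (shut) to 1.0 (fully open).
Only numpy, scipy, OpenCV 4.12 (cv2) and the standard library are available. Lean on these libraries where they do the work, as an engineer would, in place of code of your own. Each camera call takes 0.05 s, during which the arm holds its last target. There are 200 camera calls.

TASK

The wire-brush machine is switched off and its isolation key stands in the switch box: draw the key out, put it in the lock of the machine's sliding guard and push it fully home. The keyway shutter has been left turned clockwise of the marks by anything up to a quarter turn, so feel gently for its slot, then bring the key square to the marks before pushing on; never force the key. Turn the key a quarter turn clockwise to its stop to draw the hidden bolt, slide the guard fully open and let go, leaving the key home and turned in the lock and the other things on the bench where they are.

Things in the scene. Friction and masses are not known exactly. Their poses are not given: they have to be found in the camera images.
- key_grip (a point): Centre of the bow of the steel isolation key, a loose 90 g key standing blade-down in the switch box. z up the key; x along the width of bow and blade; y across their thickness (half a turn about z looks the same). Bow 30 mm wide (x), 10 thick (y), 30 high. Below it a 10 mm neck, then a round collar, 24 mm across, 4 thick, its underside 29 mm below this point; below that the blade.
- key_tip (a point): Middle of the blade's end, 54 mm below key_grip on the key's axis; axes as key_grip. Blade: 25 mm long under the collar, 20 wide (x), 5 thick (y), with a notch in both edges from 10 to 18 mm below the collar (only a 5 mm round stem is left there), so the end is a tooth 7 mm high, its lower edges rounded by 1 mm. At the start the collar rests on the switch box; the key lifts straight out.
- isolator: The switch box: a fixed grey box 90 x 90 mm, 110 high, with a rotary switch on its front (-x). Origin: centre of its underside. The key stands over the centre of its top, key x along the box's x.
- lock (a point): Centre of the lock's top face, on the keyhole's axis, 185 mm above the bench. z up; x, shown by two black marks on the face, points to the guard; y is the way the guard opens. The lock is a fixed 64 x 64 mm aluminium block on a post; rails and hood beside it are at most 181 mm high. Flush in its face sits the shutter. Fully home, the key's collar lies on this face (key_grip 29 mm above it).
- keyway (a point): Centre of the shutter, 5 mm under lock, axes as lock. The shutter is a steel disc 30 mm across, 10 thick, with a through slot 22.6 x 7 mm. It turns about z with the key, stiffly (0.07 N m). Its angle is not measured (these axes do not turn with it): at the start the slot stands 0.3 to 1.45 rad clockwise, seen from above, of x. A 3 to 6 N push feels for it; over 15 N may drag it.
- ward (a point): Centre of the top of the fixed ward plate, hidden 12 mm below the lock's face, 4 mm thick, with a slot 24 x 8 mm along x (axes as lock). The blade's end, once in the shutter at an angle, stops on it with the collar still 13 mm above the face; it goes on down when the key, turned back anticlockwise with the shutter, has its x along this x, within about 0.1 rad.
- bolt (a point): Axis of the hidden bolt where it enters the guard; fixed point, axes as lock. With the collar within 2 mm of the lock's face (and only then) the key can turn clockwise from above, against 0.14 N m, to a stop at about 1.6 rad from x. This draws the bolt (along -x, 19 mm) and keeps the key captive. The guard is free from about 1.15 rad on. Nothing springs back.
- handle (a point): Middle of the grip of the guard's D-handle: an upright black bar, 14 mm thick, 86 long, its top 33 mm above this point, 45 mm in front (-x) of the guard's face; from both its ends level arms, 14 mm thick, run back to the guard in +x. It moves with the guard; axes as lock. The guard's top edge and the rail over it end 41 mm above this point.
- guard (a joint): How far the sliding guard is open, m: 0 shut, 0.13 fully open at its stop. It opens along +y of lock (away from the lock) against 2.5 N of friction and stays where it is left. While the bolt is in, it moves no more than about 3 mm.
- brass_block: Loose brass block 62 x 26 x 18 mm with two holes; origin at the centre of its underside. Leave alone.
- washer: Loose steel washer, 62 mm outside, 26 mm hole, 4 mm thick; origin at the centre of its underside. Leave alone.
- gear: Loose cream plastic gear, 62 mm across, 16 mm high at its steel hub; origin at the centre of its underside. Leave alone.
- spanner: Loose steel spanner 170 mm long, 8 mm high, along its x; origin at the centre of its underside. Leave alone.
Mind the look-alikes: they are no part of the job. Of the things that look like the part that bears key_grip, the smaller one is meant.

How it is judged:
On the way, in this order (a step that is already met when the one before it is completed fails the run):
1. the key is fully home in the guard's lock, its collar on the lock's face (z of key_grip in the frame of lock between 0.025 and 0.031 m and horizontal distance between key_grip and lock below 0.005 m and angle between the x axis of key_grip and the x axis of lock, either way round below 0.3 rad), for 0.1 s.
2. the key has been turned, still fully home, so that the bolt is drawn (z of key_grip in the frame of lock below 0.0315 m and horizontal distance between key_grip and lock below 0.005 m and angle between the x axis of key_grip and the x axis of lock, either way round above 1.2 rad and value of joint guard below 0.01 m), for 0.1 s.
At the end, for the whole second after the job is handed in: The guard is open by more than 115 of its 130 mm and at rest; the key stands in the lock with its collar within 2.5 mm of the face, within 5 mm of the axis, and turned more than 1.2 rad from the marks; brass block, washer, gear and spanner lie within 20 mm of where they were (value of joint guard above 0.115 m and velocity of joint guard below 0.01 m/s and z of key_grip in the frame of lock below 0.0315 m and horizontal distance between key_grip and lock below 0.005 m and angle between the x axis of key_grip and the x axis of lock, either way round above 1.2 rad and distance of each of brass_block, washer, gear, spanner from where it was at the start of the episode below 0.02 m); the robot touches nothing.
It fails at once if the key was forced: more than 50 N between the key and the machine (contact force between key and machine above 50 N).
It fails at once if a bystander was pushed away (distance of any of brass_block, washer, gear, spanner from where it was at the start of the episode above 0.02 m).
It also fails if it takes over 72 s, if anything falls off the work surface, if the arm or the gripper's body presses on something with over 40 N, if the wrist force passes 120 N, or if a joint passes its speed limit or range.

## Working session

There is one attempt and no reset: what is moved stays moved. The work goes in short steps, each a Python script; the robot and the scene stay as the last script left them, time stands still between calls to the robot, and variables do not carry over. Pictures are saved under pics/ and viewed, about 8 in all and at most 12, crops included, and the job is handed in when it is done.

```bash
ls; mkdir -p pics; python3 - <<'E'
from station import arm,snapshot,camera_info
import cv2,numpy as np
for n in("scene","top"):
    im=snapshot(n); cv2.imwrite(f"pics/{n}0.png",im); c=camera_info(n)
    print(n,{k:np.round(v,4).tolist() for k,v in c.items()})
print(arm.read_time(),arm.read_tool_pos(),arm.read_eef_rot())
E
```

```text
pics
scene {'fx': 430.9487, 'fy': 430.9487, 'cx': 287.1621, 'cy': 210.885, 'dist_coeffs': [0.0072, 0.0, 0.0, 0.0, 0.0], 'R': [[0.5809, 0.8139, -0.008], [0.5418, -0.394, -0.7424], [-0.6074, 0.427, -0.6699]], 't': [-0.2661, -0.1679, 1.4817]}
top {'fx': 518.0883, 'fy': 518.0883, 'cx': 265.7177, 'cy': 207.6504, 'dist_coeffs': [-0.1081, 0.0, 0.0, 0.0, 0.0], 'R': [[0.0274, -0.9995, 0.0147], [-0.9982, -0.0281, -0.053], [0.0534, -0.0132, -0.9985]], 't': [-0.0314, 0.5211, 1.3886]}
0.1 [ 0.23717822 -0.60460997  0.30284631] [-0.69462035 -0.13223346  0.694954   -0.13059788]
```

View pics/scene0.png

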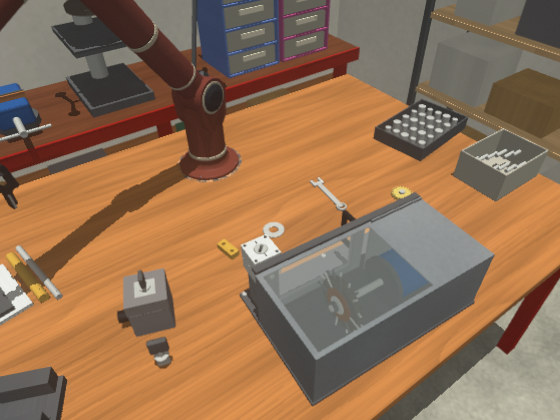

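View pics/top0.png

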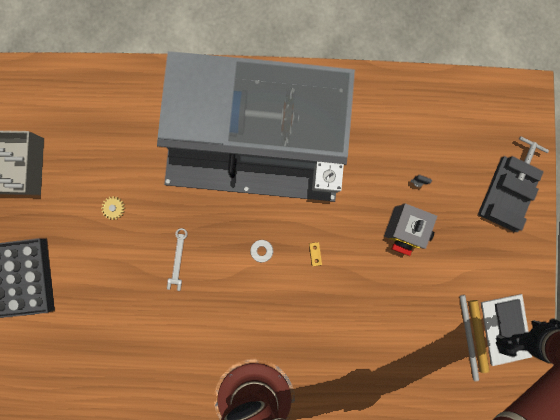

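Scene and top views: isolator at top px (417,226) with the key standing in it. The lock is at (329,176), the handle at (233,165), and a look-alike key lies at (420,182). I'll zoom on these next.

```bash
python3 - <<'E'
import cv2,numpy as np
t=cv2.imread("pics/top0.png");s=cv2.imread("pics/scene0.png")
def c(im,x,y,w,h,k): return cv2.resize(im[y:y+h,x:x+w],(w*k,h*k),interpolation=cv2.INTER_CUBIC)
a=c(t,375,165,66,100,6);b=c(t,305,150,50,50,6);d=c(t,215,140,50,50,6)
o=np.zeros((600,800,3),np.uint8);o[:600,:396]=a;o[:300,400:700]=b;o[300:600,400:700]=d
cv2.imwrite("pics/c1.png",o)
a=c(s,110,260,70,110,5);b=c(s,235,225,60,60,5);d=c(s,325,195,50,50,5)
o=np.zeros((560,800,3),np.uint8);o[:550,:350]=a;o[:300,360:660]=b;o[305:555,360:610]=d
cv2.imwrite("pics/c2.png",o)
E
```

```text
(no output)
```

View pics/c1.png

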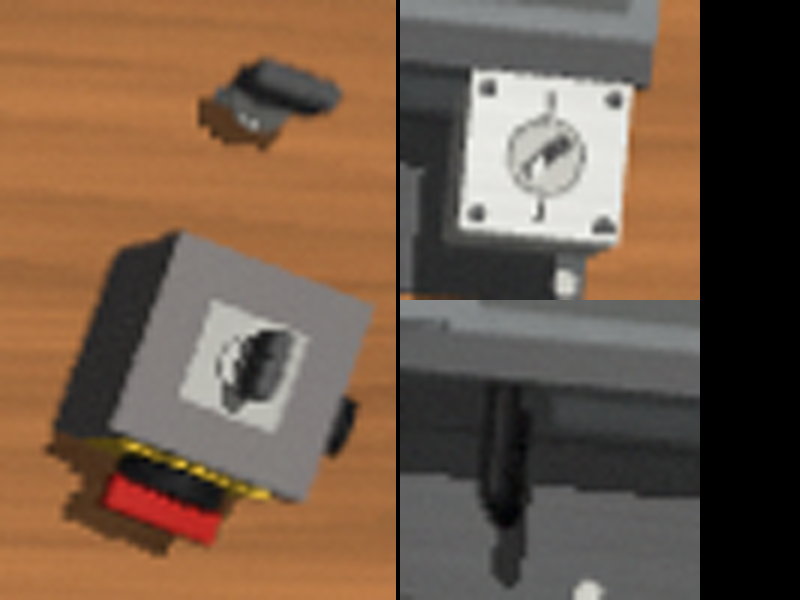

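View pics/c2.png

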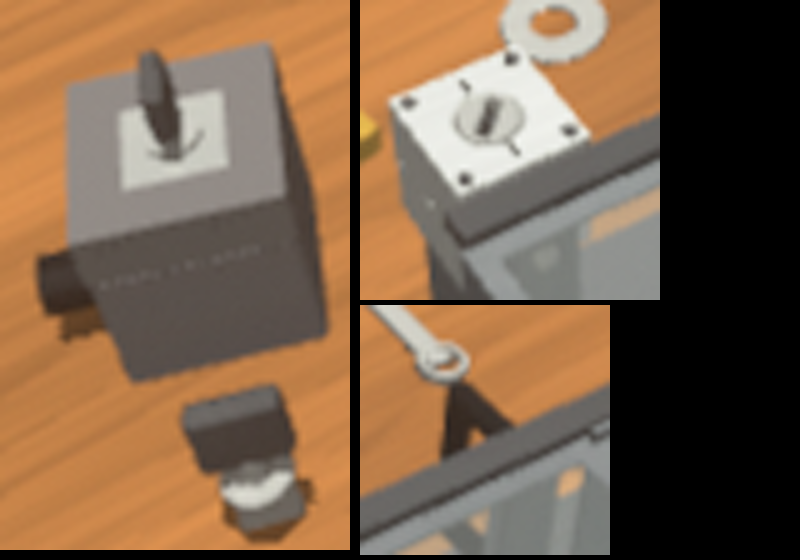

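c1 and c2 show the upright key on the isolator's white plate. They also show the lock plate with its marks and shutter slot, roughly 0.8 rad clockwise, and the handle arm. Next I compute positions.

```bash
cat > h.py <<'E'
import numpy as np,cv2
from station import arm,snapshot,camera_info,ticket
from scipy.spatial.transform import Rotation as Ro
def ray(n,px):
    c=camera_info(n);K=np.array([[c['fx'],0,c['cx']],[0,c['fy'],c['cy']],[0,0,1]])
    p=cv2.undistortPoints(np.array([[px]],float),K,np.array(c['dist_coeffs'],float))[0,0]
    R=np.array(c['R']);t=np.array(c['t']);return -R.T@t,R.T@np.array([p[0],p[1],1.])
def plane(n,px,z):
    o,d=ray(n,px);return o+d*(z-o[2])/d[2]
def cross(pa,pb):
    (o1,d1),(o2,d2)=ray("top",pa),ray("scene",pb)
    s=np.linalg.lstsq(np.c_[d1,-d2],o2-o1,rcond=None)[0]
    a,b=o1+d1*s[0],o2+d2*s[1];return (a+b)/2,np.linalg.norm(a-b)
def proj(n,X):
    c=camera_info(n);K=np.array([[c['fx'],0,c['cx']],[0,c['fy'],c['cy']],[0,0,1]])
    return cv2.projectPoints(np.array([X],float),cv2.Rodrigues(np.array(c['R']))[0],np.array(c['t'],float),K,np.array(c['dist_coeffs'],float))[0][0,0]
def down(a):
    "tool x down; tool z (finger width) along world yaw a"
    z=np.array([np.cos(a),np.sin(a),0]);x=np.array([0,0,-1.]);y=np.cross(z,x)
    return Ro.from_matrix(np.c_[x,y,z]).as_quat()
E
python3 - <<'E'
from h import *
np.set_printoptions(precision=4,suppress=True)
# crop pixel -> image pixel (pixel-centre correct)
f=lambda p,o,k:[((p[0]+.5)/k-.5)+o[0],((p[1]+.5)/k-.5)+o[1]]
T=lambda L,o,k,n,z,sx=0,sy=0:np.array([plane(n,f((u-sx,v-sy),o,k),z) for u,v in L])
def quad(name,P):
    print(name,P.mean(0),[np.linalg.norm(P[i]-P[i-1]).round(4) for i in range(4)])
    print('  ang',[np.arctan2(*(P[i]-P[i-1])[[1,0]]).round(3) for i in range(4)])
quad('isoT',T([(180,232),(373,308),(303,500),(112,430)],(375,165),6,'top',.110))
quad('isoplateT',T([(213,300),(311,338),(276,432),(180,394)],(375,165),6,'top',.110))
quad('isoS',T([(68,88),(268,45),(286,196),(70,246)],(110,260),5,'scene',.110))
quad('isoplateS',T([(119,110),(222,90),(229,168),(122,191)],(110,260),5,'scene',.110))
quad('lockT',T([(472,70),(632,86),(616,240),(458,228)],(305,150),6,'top',.185,400))
quad('lockS',T([(392,102),(514,46),(590,132),(460,197)],(235,225),5,'scene',.185,360))
print('shut',T([(546,157)],(305,150),6,'top',.185,400),T([(490,119)],(235,225),5,'scene',.185,360))
m=T([(552,101),(540,211)],(305,150),6,'top',.185,400);print('marks',np.arctan2(*(m[0]-m[1])[[1,0]]),m.mean(0))
m=T([(515,150),(464,87)],(235,225),5,'scene',.185,360);print('marksS',np.arctan2(*(m[0]-m[1])[[1,0]]),m.mean(0))
m=T([(571,141),(527,177)],(305,150),6,'top',.185,400);print('slot',np.arctan2(*(m[0]-m[1])[[1,0]]),m)
m=T([(497,101),(482,134)],(235,225),5,'scene',.185,360);print('slotS',np.arctan2(*(m[0]-m[1])[[1,0]]),m)
# key bow top
print('handle',T([(506,520)],(215,140),6,'top',.170,400,300),T([(490,420)],(215,140),6,'top',.170,400,300),T([(525,420)],(215,140),6,'top',.170,400,300),'S',T([(455,382)],(325,195),5,'scene',.17,360,305))
E
```

```text
isoT [ 0.481  -0.3977  0.11  ] [np.float64(0.0894), np.float64(0.0899), np.float64(0.0877), np.float64(0.0878)]
  ang [np.float64(-0.32), np.float64(-1.912), np.float64(2.798), np.float64(1.249)]
isoplateT [ 0.4817 -0.3989  0.11  ] [np.float64(0.0426), np.float64(0.0455), np.float64(0.043), np.float64(0.0446)]
  ang [np.float64(-0.328), np.float64(-1.908), np.float64(2.792), np.float64(1.225)]
isoS [ 0.4809 -0.3997  0.11  ] [np.float64(0.0882), np.float64(0.088), np.float64(0.088), np.float64(0.089)]
  ang [np.float64(2.807), np.float64(1.232), np.float64(-0.323), np.float64(-1.907)]
isoplateS [ 0.4797 -0.3995  0.11  ] [np.float64(0.0458), np.float64(0.0446), np.float64(0.045), np.float64(0.0448)]
  ang [np.float64(2.809), np.float64(1.2), np.float64(-0.328), np.float64(-1.923)]
lockT [ 0.5938 -0.1633  0.185 ] [np.float64(0.0637), np.float64(0.0645), np.float64(0.0623), np.float64(0.0634)]
  ang [np.float64(-0.067), np.float64(-1.639), np.float64(3.056), np.float64(1.525)]
lockS [ 0.5919 -0.1645  0.185 ] [np.float64(0.0634), np.float64(0.0618), np.float64(0.0625), np.float64(0.0646)]
  ang [np.float64(3.062), np.float64(1.531), np.float64(-0.036), np.float64(-1.598)]
shut [[ 0.5934 -0.1638  0.185 ]] [[ 0.5927 -0.1645  0.185 ]]
marks -0.0891985491017753 [ 0.5938 -0.1638  0.185 ]
marksS -0.052078028948676074 [ 0.592  -0.1645  0.185 ]
slot -0.8588177206540627 [[ 0.6001 -0.1737  0.185 ]
 [ 0.5851 -0.1564  0.185 ]]
slotS 2.240811704822847 [[ 0.5855 -0.1563  0.185 ]
 [ 0.598  -0.1721  0.185 ]]
handle [[0.587  0.0679 0.17  ]] [[0.6274 0.0757 0.17  ]] [[0.6278 0.0616 0.17  ]] S [[0.5921 0.0732 0.17  ]]
```

```bash
python3 - <<'E'
from h import *
np.set_printoptions(precision=2,suppress=True)
for o in(0,np.pi):
    for nm,p,a in[('iso',(.4808,-.399,.193),-.334),('isoU',(.4808,-.399,.32),-.334),('lk0',(.593,-.164,.268),-.058),('lk-.8',(.593,-.164,.3),-.88),('lkend',(.593,-.164,.268),-1.75),('han',(.59,.03,.2),-.058),('hanE',(.59,.19,.2),-.058)]:
        q=arm.ik(p,down(a+o));print(o,nm,None if q is None else np.array(q))
print(arm.read_ft_force())
E
```

```text
0 iso [ 1.    0.76 -0.6   1.61  0.51  0.93  1.45]
0 isoU [ 1.03  0.63 -0.66  1.47  0.4   1.18  1.55]
0 lk0 [ 0.64  0.69 -0.72  1.56  0.49  1.08  1.32]
0 lk-.8 [ 0.56  0.61 -0.55  1.53  0.35  1.1   0.62]
0 lkend [ 0.43  0.61 -0.33  1.57  0.23  1.   -0.15]
0 han [ 0.35  0.75 -0.74  1.71  0.61  0.93  0.88]
0 hanE [ 0.08  0.79 -0.75  1.62  0.62  0.99  0.63]
3.141592653589793 iso [ 0.57  0.7   0.15  1.63 -0.13  0.83 -1.13]
3.141592653589793 isoU [ 0.56  0.56  0.16  1.48 -0.09  1.1  -1.16]
3.141592653589793 lk0 [ 0.22  0.59  0.02  1.58 -0.01  0.97 -1.38]
3.141592653589793 lk-.8 [ 0.08  0.57  0.25  1.54 -0.16  1.05 -2.08]
3.141592653589793 lkend [-0.06  0.64  0.51  1.59 -0.35  1.01 -2.77]
3.141592653589793 han [-0.09  0.64  0.01  1.72 -0.01  0.78 -1.71]
3.141592653589793 hanE [-0.3   0.68 -0.08  1.63  0.06  0.83 -2.03]
[ 0.05 -0.3  -0.2 ]
```

```bash
python3 - <<'E'
from h import *
np.set_printoptions(precision=4,suppress=True)
q=down(-.334)
arm.movep((.4808,-.399,.29),q); arm.move_gripper(.45,20)
print(arm.read_time(),arm.read_tool_pos())
arm.line_to((.4808,-.399,.193),.1);print(arm.read_ft_force())
arm.move_gripper(0,20);arm.pause(.2)
print(arm.read_time(),arm.read_tool_pos(),arm.read_ft_force(),arm.read_wrist_torque(),arm.read_opening())
cv2.imwrite("pics/g1.png",np.hstack([cv2.resize(snapshot("scene")[230:350,90:210],(480,480)),cv2.resize(snapshot("top")[180:260,375:455],(320,320)).repeat(1,0) if 0 else cv2.resize(snapshot("top")[170:270,370:436],(317,480))]))
E
```

```text
2.025 [ 0.4808 -0.399   0.29  ]
[0.1296 0.2228 0.3498]
3.7 [ 0.4811 -0.3992  0.1936] [-0.2876  0.0735  3.5744] [0.0236 0.1708 0.0297] 0.11371019617491102
```

View pics/g1.png

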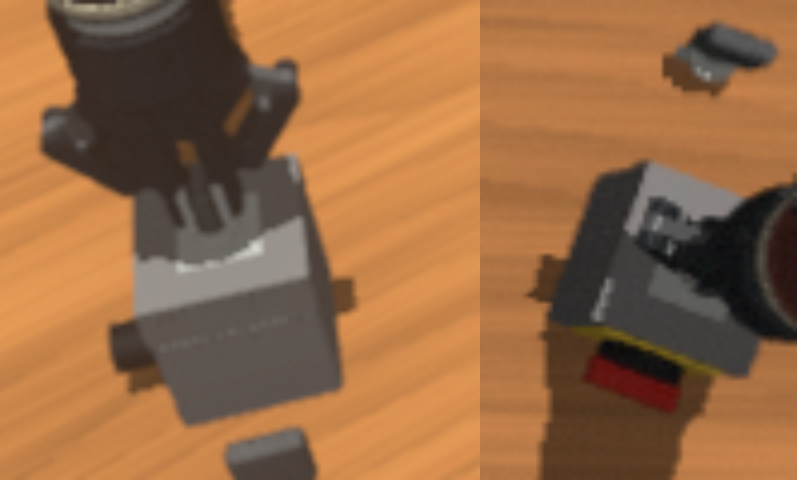

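Gripped at 9.7 mm opening, fingers on the bow above the white plate. Next I lift it and carry it over the lock.

```bash
python3 - <<'E'
from h import *
np.set_printoptions(precision=4,suppress=True)
arm.move_gripper(0,60)
p=arm.read_tool_pos();arm.line_to((p[0],p[1],.29),.12)
print(arm.read_time(),arm.read_ft_force(),arm.read_opening())
arm.line_to((p[0],p[1],.33),.15)
arm.movep((.593,-.164,.33),down(-.058))
t=arm.read_time();arm.line_to((.593,-.164,.308),.1,ori=down(-.88));print('rot time',arm.read_time()-t)
arm.pause(.3)
print(arm.read_time(),arm.read_tool_pos(),arm.read_ft_force(),arm.read_wrist_torque(),arm.read_opening())
s=snapshot("scene");t=snapshot("top");cv2.imwrite("pics/s2.png",s);cv2.imwrite("pics/t2.png",t)
cv2.imwrite("pics/g2.png",np.hstack([cv2.resize(s[200:290,220:310],(540,540),interpolation=2),cv2.resize(t[140:220,300:340],(250,540),interpolation=2)]))
print(proj('scene',(.593,-.164,.2)),proj('scene',(.593,-.164,.185)))
E
```

```text
4.975 [ 0.5854 -0.028  -0.8619] 0.10921253014060824
rot time 0.9750000000000005
7.6833 [ 0.593  -0.1641  0.308 ] [ 0.4041 -0.2351 -1.3056] [0.0065 0.0282 0.0374] 0.11059705107756511
[260.5494 243.5557] [260.8929 248.3763]
```

View pics/g2.png

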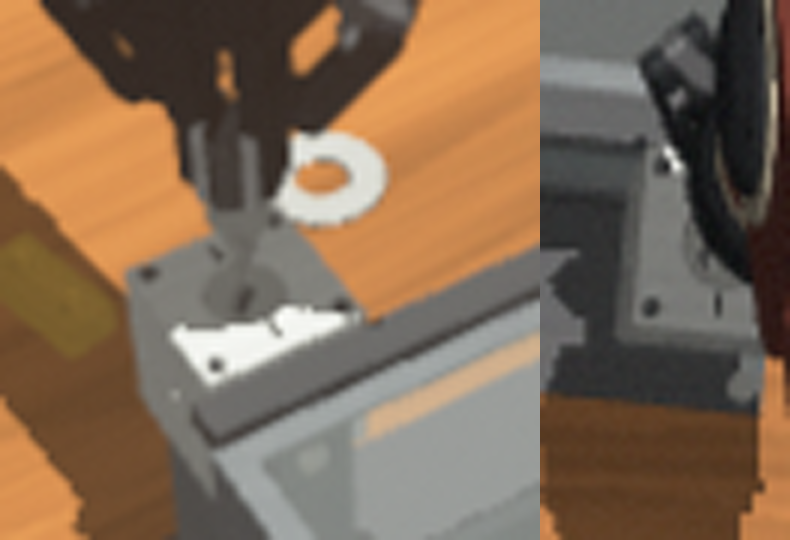

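```bash
cat >> h.py <<'E'
def fz(n=3):
    return np.mean([arm.read_ft_force()[2] for _ in range(n)])
def press(xy,z,q,target=4.,zmin=0,step=.0005,f0=-1.1,v=.02):
    "step down until push exceeds target or zmin; returns commanded z, push"
    while True:
        f=fz()-f0
        if f>target or z-step<zmin: return z,f
        z-=step*(1 if f<.8 else .5);arm.line_to((*xy,z),v,ori=q)
E
python3 - <<'E'
from h import *
np.set_printoptions(precision=4,suppress=True)
q=down(-.88);xy=(.593,-.164)
arm.line_to((*xy,.297),.05,ori=q);arm.pause(.1);print('f0',fz(),arm.read_time())
t0=arm.read_time();z,f=press(xy,.297,q,3.5,.288);print(z,f,arm.read_tool_pos(),arm.read_ft_force(),arm.read_wrist_torque(),arm.read_time()-t0)
E
```

```text
f0 -0.9901525081413114 8.25
0.28825 -0.14524618114892096 [ 0.593  -0.164   0.2882] [ 0.6268  0.7258 -1.2452] [ 0.0647 -0.0334 -0.0144] 4.5
```

```bash
python3 - <<'E'
from h import *
np.set_printoptions(precision=4,suppress=True)
q=down(-.88);xy=(.593,-.164);z=.288
while z>.2835 and fz()<2: z-=.0015;arm.line_to((*xy,z),.02,ori=q)
z,f=press(xy,z,q,3.0,.278)
print(z,f,arm.read_tool_pos(),arm.read_ft_force(),arm.read_wrist_torque(),arm.read_time())
E
```

```text
0.281 6.13738948506192 [ 0.5931 -0.164   0.2815] [-0.8206 -0.4527  5.0374] [0.0057 0.3002 0.0202] 15.0
```

```bash
python3 - <<'E'
from h import *
np.set_printoptions(precision=3,suppress=True)
xy=(.593,-.164);z=.2822
arm.line_to((*xy,z),.02,ori=down(-.88))
for a in np.linspace(-.88,-.058,5)[1:]:
    arm.line_to((*xy,z),.02,ori=down(a))
    print(round(a,2),arm.read_tool_pos(),arm.read_ft_force(),arm.read_wrist_torque(),arm.read_time())
    if np.hypot(*arm.read_ft_force()[:2])>12: print('stop');break
s=snapshot("scene");cv2.imwrite("pics/g3.png",cv2.resize(s[200:290,220:310],(540,540),interpolation=2))
E
```

```text
-0.67 [ 0.593 -0.164  0.282] [ 0.144 -0.423 -0.398] [ 0.148 -0.027 -0.08 ] 15.6083
-0.47 [ 0.593 -0.164  0.282] [ 0.117 -0.477 -0.96 ] [ 0.017 -0.027 -0.042] 15.9667
-0.26 [ 0.593 -0.164  0.282] [-0.577  0.062 -1.378] [ 0.064 -0.013 -0.047] 16.325
-0.06 [ 0.593 -0.164  0.282] [ 0.428 -0.757 -1.68 ] [ 0.114 -0.037  0.002] 16.6833
```

View pics/g3.png

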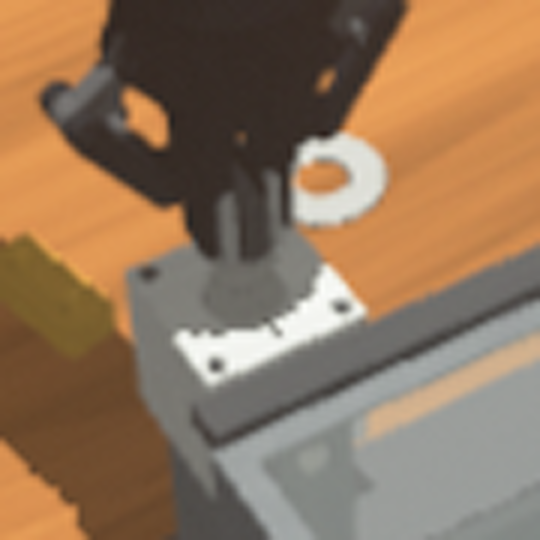

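The key is square over the shutter, with the collar just above the face. I now push down gently. Home is expected at TCP z ≈ 0.2686.

```bash
python3 - <<'E'
from h import *
np.set_printoptions(precision=4,suppress=True)
q=down(-.058);xy=(.593,-.164)
z,f=press(xy,.282,q,4,.2785)
print(z,f)
if f<4:
    while z>.2705 and fz()<3: z-=.0015;arm.line_to((*xy,z),.02,ori=q)
    z,f=press(xy,z,q,5,.266)
print(z,f,arm.read_tool_pos(),arm.read_ft_force(),arm.read_wrist_torque(),arm.read_time())
E
```

```text
0.27875000000000016 0.7758136075388635
0.2685000000000003 5.772321544445749 [ 0.5931 -0.164   0.2687] [ 0.6809 -1.0476  4.6723] [-0.2385 -0.1519 -0.0812] 21.9833
```

```bash
python3 - <<'E'
from h import *
np.set_printoptions(precision=3,suppress=True)
xy=(.593,-.164);z=.2685
arm.pause(.2)
for r in (.3,.6,.9,1.2,1.4,1.5,1.56):
    arm.line_to((*xy,z),.02,ori=down(-.058-r))
    f=arm.read_ft_force();m=arm.read_wrist_torque();print(r,arm.read_tool_pos(),f,m,round(arm.read_time(),2),round(float(arm.read_opening()),4))
    if abs(m[2])>.6 or np.hypot(*f[:2])>20: print('stop');break
E
```

```text
0.3 [ 0.593 -0.164  0.269] [ 0.06  -0.871  5.014] [-0.359  0.023  0.007] 22.63 0.1048
0.6 [ 0.593 -0.164  0.269] [-0.998 -1.02   6.189] [-0.319  0.003 -0.017] 23.08 0.1039
0.9 [ 0.593 -0.164  0.269] [ 0.04  -0.871  5.238] [-0.292  0.07   0.071] 23.53 0.1079
1.2 [ 0.593 -0.164  0.269] [ 0.403 -1.656  6.277] [-0.223  0.032 -0.042] 23.98 0.1057
1.4 [ 0.593 -0.164  0.269] [ 0.54  -0.467  6.164] [-0.204  0.087  0.001] 24.33 0.1074
1.5 [ 0.593 -0.164  0.269] [-0.302 -1.023  5.261] [-0.156  0.07   0.018] 24.58 0.1118
1.56 [ 0.593 -0.164  0.269] [-0.48  -0.333  6.431] [-0.191  0.109  0.03 ] 24.83 0.1067
```

```bash
python3 - <<'E'
from h import *
np.set_printoptions(precision=3,suppress=True)
xy=(.593,-.164);z=.2685
for r in (1.6,1.64,1.67):
    arm.line_to((*xy,z),.02,ori=down(-.058-r))
    f=arm.read_ft_force();m=np.mean([arm.read_wrist_torque() for _ in range(4)],0);print(r,f,m,round(arm.read_time(),2),round(float(arm.read_opening()),4))
    if abs(m[2])>.3 or np.hypot(*f[:2])>20: print('stop');break
arm.move_gripper(.45,20)
p=arm.read_tool_pos();arm.line_to((p[0],p[1],.36),.2);print(arm.read_time(),arm.read_ft_force())
arm.movep((.6,.0,.36),down(-.058))
s=snapshot("scene");t=snapshot("top");cv2.imwrite("pics/s4.png",s);cv2.imwrite("pics/t4.png",t)
cv2.imwrite("pics/g4.png",np.hstack([cv2.resize(s[215:295,230:310],(400,400),interpolation=2),cv2.resize(t[150:200,305:355],(400,400),interpolation=2)]))
E
```

```text
1.6 [-0.154 -1.601  6.106] [-0.207  0.072  0.028] 25.08 0.1089
1.64 [0.254 0.284 6.002] [-0.247  0.053  0.019] 25.33 0.1086
1.67 [ 0.259 -0.559  6.689] [-0.212  0.021  0.023] 25.58 0.1059
26.5833 [-0.371 -0.216  0.541]
```

View pics/g4.png

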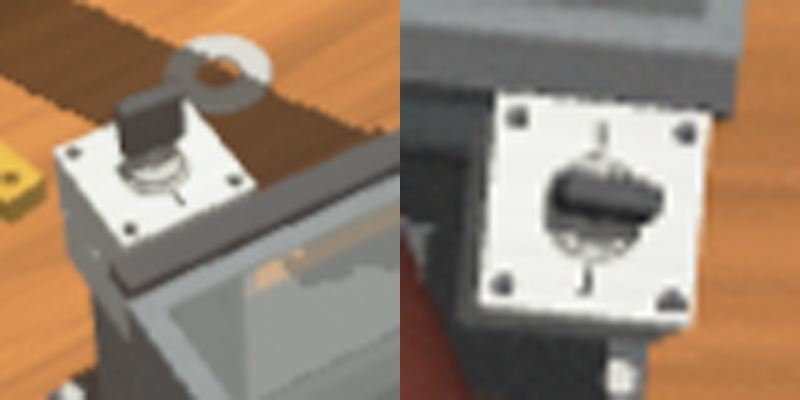

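The key is turned about a quarter turn, home on its collar. Next I slide the guard open with closed fingers.

```bash
python3 - <<'E'
from h import *
np.set_printoptions(precision=3,suppress=True)
d=np.array([.058,.998,0]);q=down(-.058);s=np.array([.592,.02,.208])
arm.move_gripper(0,40)
arm.line_to(s+[0,0,.06],.2,ori=q);arm.line_to(s,.1);print(arm.read_time(),arm.read_ft_force())
F=lambda:-np.mean([arm.read_ft_force() for _ in range(4)],0)@d
b=F();c=None;k=0
while k<.05 and c is None:
    k+=.003;arm.line_to(s+k*d,.04)
    if F()-b>1.2:c=k
print('contact',c,arm.read_ft_force(),arm.read_time())
if c is not None:
    for e in (.015,.04,.08,.115):
        arm.line_to(s+(c+e)*d,.06);print(e,F()-b,arm.read_ft_force())
        if F()-b>15:break
    else:
        k=c+.115
        while k<c+.137 and F()-b<8: k+=.003;arm.line_to(s+k*d,.03)
        print('end',k-c,F()-b)
print(arm.read_time(),arm.read_tool_pos())
E
```

```text
29.6 [-0.397 -0.724 -0.385]
contact None [ 1.19  -1.241  0.101] 33.85
33.85 [0.595 0.071 0.208]
```

```bash
python3 - <<'E'
from h import *
s=snapshot("scene");t=snapshot("top");cv2.imwrite("pics/s5.png",s);cv2.imwrite("pics/t5.png",t)
cv2.imwrite("pics/g5.png",np.hstack([cv2.resize(s[150:270,290:410],(400,400),interpolation=2),cv2.resize(t[120:220,190:290],(400,400),interpolation=2)]))
print([arm.read_ft_force().round(2).tolist() if hasattr(arm.read_ft_force(),'round') else arm.read_ft_force() for _ in range(4)],arm.read_opening())
E
```

```text
[[0.73, -0.83, -0.0], [0.73, -0.83, -0.0], [0.73, -0.83, -0.0], [0.73, -0.83, -0.0]] 0.002254425974257381
```

View pics/g5.png

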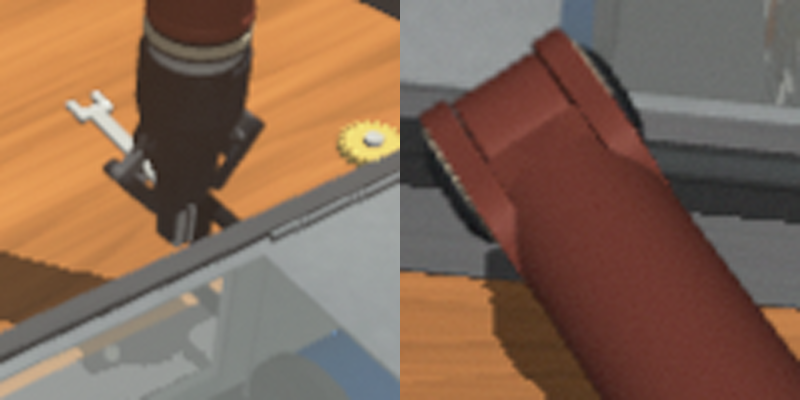

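The fingers are against the handle's upright. The 2.5 N friction fades at rest, so my contact threshold missed it. Pushing on until the stop.

```bash
python3 - <<'E'
from h import *
np.set_printoptions(precision=3,suppress=True)
d=np.array([.058,.998,0]);s=np.array([.592,.02,.208]);k=.051
F=lambda:-np.array(arm.read_ft_force())@d
for k in (.08,.11,.14):
    arm.line_to(s+k*d,.06);print(k,F())
    if F()>12:break
while k<.19 and F()<7: k+=.003;arm.line_to(s+k*d,.03)
print(k,F(),arm.read_tool_pos(),arm.read_time())
p=s+k*d
arm.line_to(p-.012*d,.05);arm.line_to(p-.012*d+[0,0,.14],.15);arm.pause(.1)
arm.movep((.5,-.25,.42),down(-.058))
sc=snapshot("scene");t=snapshot("top");cv2.imwrite("pics/s6.png",sc);cv2.imwrite("pics/t6.png",t)
print(arm.read_time(),arm.read_ft_force())
cv2.imwrite("pics/g6.png",np.hstack([cv2.resize(t[50:320,90:360],(540,540),interpolation=2),cv2.resize(sc[225:285,235:295],(240,540),interpolation=2) ]))
E
```

```text
0.08 -0.13066206675924671
0.11 0.14805953401049202
0.14 -0.013374028331693037
0.16700000000000004 9.396290624154304 [0.602 0.183 0.208] 38.1333
41.4333 [-0.291 -0.436 -0.455]
```

View pics/g6.png

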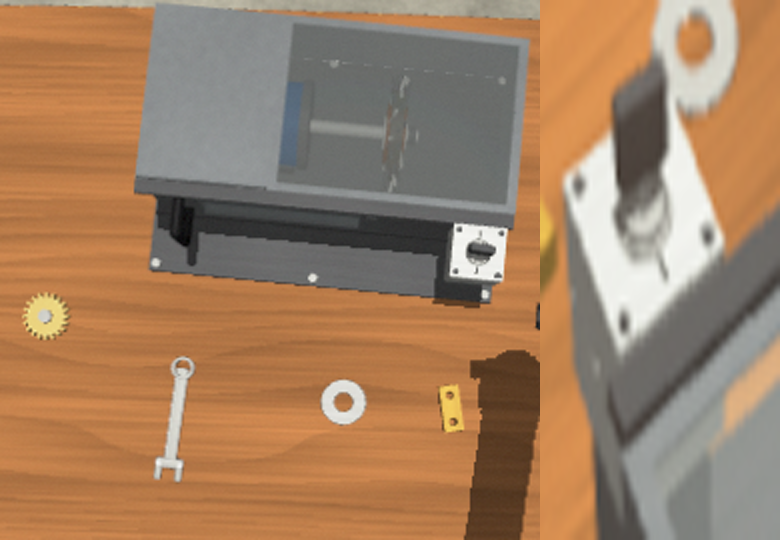

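The handle has moved from top px ≈232 to ≈181 and the push ended on the stop. The key stands turned, and the bystanders are in place. I'll do one quick numeric check and hand in.

```bash
python3 - <<'E'
from h import *
print((plane('top',(181,168),.17)-plane('top',(232.5,168),.17)).round(3), arm.read_dq())
a,b=cv2.imread('pics/t0.png') if 0 else cv2.imread('pics/top0.png'),cv2.imread('pics/t6.png')
print('bystander area changed px',int((cv2.absdiff(a,b)[200:300,90:325].max(2)>60).sum()))
ticket.finish_job()
E
```

```text
[-0.003  0.125  0.   ] [ 1.53338666e-03  5.85377695e-06  5.29009974e-03 -1.94851819e-03
  1.42045461e-03 -1.03415461e-03 -3.65890693e-04]
bystander area changed px 0
the job is handed in; nothing more can be done
```

I drew the key from the switch box and put it in the lock. It met the hidden ward at a push of about 6 N. I then turned it square to the marks and pushed it home (wrist height within 0.1 mm of the expected depth, push about 6 N). After that I turned it clockwise, commanding 1.67 rad, let go, and slid the guard open with closed fingers. The job was handed in at about 41 s; it reports no verdict.

**Last checks:**
- **Guard:** the push ended on a 9 N rise, which I took as the stop. The images give about 125 mm of handle travel.
- **Key:** it stands collar-down in the lock, turned about a quarter turn by eye from the pictures.
- **Bystanders:** no pixels changed in the area of the brass block, washer, gear and spanner.
- **Arm:** it is clear of everything and reads no load.

**What did not agree:**
- **Key stop:** the wrist torque never showed a clear rise there, so I relied on the pictures for the turn.
- **Handle contact:** my force threshold missed the first touch on the handle, because the guard's friction faded between steps. A picture showed the fingers against it.

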